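# Clamp a test tile in the bench press and hold it at the third click

## Task

Clamp the test tile that lies under the pad of the little bench press: swing the cam lever on top of the press all the way round from its left side to its front, so that its toe frees the ram, then push the spring-return handle down by its grip past its first two clicks into the third and keep holding it there, without forcing it over the fourth pin. Finish while still holding the handle down (it springs back if let go); leave the tile where it lies and do not shift the jar, tumbler, tape or spare tile.

Things in the scene. Friction and masses are not known exactly. Their poses are not given: they have to be found in the camera images.
- press: Grey bench press, fixed to the table. Origin on the table under the ram axis; +x to its column at the back, +y to its left (cam side), z up; yaw varies. In its frame, mm: base x -60..90, y -60..60, z 0..14; bed top z 24; column x 36..76, y -25..25; head x -24..80, y -30..30, z 105..165; cam shoulder x -18..18, y 26..78, top z 165; ram top z 200; bracket x 4..20, y -48..-18, top z 208.
- cam_lever (a joint): Cam lever angle (rad) about its upright axis, counter-clockwise from above. 0 to 0.25 at the start: handle to the press's left (+y), toe under the ram's collar, ram and press handle locked (the handle gives about 0.1 rad). Stop at 1.5: handle to the press's front (-x). Free above about 0.6, counts as fully swung from 1.2. Stays where left; takes about 1.2 N at 50 mm from the pivot.
- cam_pivot (a point): Point on the upright axis of the cam lever, at the top of the shoulder (z 165 mm; 60 mm to the left of the press origin).
- cam_knob (a point): Centre of the 20 mm black ball knob at the end of the cam lever, 76 mm from the pivot axis, z 190 mm. The lever is a 10 mm round bar rising from z 180 mm near the pivot to z 189 mm at the knob; beyond the shoulder there is open air below it.
- feed_lever (a joint): Angle (rad) the press handle is pushed down: 0 at start (30 degrees above level), stop 1.12. Four pins on a disc pass under a brass spring plunger at 0.14, 0.42, 0.70, 0.98; clicks lie between them: first 0.28, second 0.56, THIRD 0.84. Past 1.02 is over the fourth pin. A spring always drives it back to 0: 4 N on the grip at the start, 8 to 11 N at the third click, 1 to 2 N extra before each pin.
- lever_pivot (a point): Point on the handle's level pivot axis beside the middle of the grip: in the press frame x 12, y -77, z 140 mm. The grip's centre lies 104 mm in front of it at the start (60 mm higher), 120 mm when level, 114 mm at the third click (37 mm lower).
- press_grip: Grip of the press handle: black roller, 20 mm diameter, 50 mm long, along the press's y axis (y -52..-102 mm), turning freely at the end of a 12 mm steel arm (in the plane y -47 mm). Origin at its centre, 120 mm from the handle's pivot axis. Height of the centre: 200 mm at start, 169 at the first click, 136 second, 103 THIRD, 81 too far (joint 1.02). Press it from above.
- press_pad: Round black rubber pad, 26 mm diameter, under the ram, driven by the handle (25 mm down per rad); origin at the centre of its underside, z 51 mm at the start. It meets the tile at joint feed_lever about 0.68 and is itself sprung (1.5 N per mm): at the third click it clamps the tile with 4 to 8 N.
- test_tile: Glazed test tile, 30 x 48 x 10 mm, lying loose on the bed under the pad; origin at the centre of its underside (z 24 mm).
- tumbler: Pale green tumbler, 66 mm wide, 77 mm high, bystander; origin at the centre of its underside.
- jar: Screw-lid glass jar, 66 mm wide, 72 mm high, bystander; origin at the centre of its underside.
- tape: Roll of masking tape lying flat, 96 mm wide, 25 mm high, bystander; origin at the centre of its underside.
- spare_tile: Second test tile, 30 x 48 x 10 mm, lying on the table, bystander; origin at the centre of its underside.

How it is judged:
By the outcome, as a careful person would: the job done as asked, in the order asked, and still so for the second after the job is handed in, while the arm keeps its last pose, push and grip.
It also fails if it takes over 45 s, if anything falls off the work surface, if the arm or the gripper's body presses on something with over 40 N, if the wrist force passes 120 N, or if a joint passes its speed limit or range.

## Robot

A 6-joint arm with a two-finger parallel gripper is mounted at the origin on the work surface; the furniture and walls round the work are solid. World frame = base frame: x ahead of the robot, y to its left, z up, the work surface at z = 0. Lengths are in m, angles in degrees, forces in N, time in s.
With the tool pointing down it reaches from about 0.375 to 0.9 m from the base axis. Payload 3.1 kg.
Tool frame: the origin (TCP) lies on the centre line of the jaws, within the pads' length; the fingertips stand 22 mm ahead of it and the grasp point (between the pads) lies 3 mm ahead of it; z points along the fingers, y is the line along which they close (so a half turn about z gives the same grasp; the last joint's range is limited). The gripper opens to 87 mm and grips with 3 to 60 N. Pads are 19 mm wide; open, the fingers measure 117 mm over their backs; the gripper's body (75 mm by 190 mm) begins 51 mm behind the grasp point.
Start: joints at [64.83, 30.224, 82.088, -0, 67.689, -10.227], TCP at [0.161, 0.604, 0.245] pointing down, gripper open.
Joint ranges: [-176.69, 176.69], [-43.24, 126.21], [12.49, 139.97], [-82, 262], [0, 151.66], [-163.58, 163.58]. Speed limits (degrees/s): [159.86, 159.86, 180, 180, 180, 180].

## Interface

Orientations are given as a 3x3 rotation matrix whose columns are the frame's x, y, z axes.
In Python, from rig import * gives the robot as it stands.
- The arm moves only by the shell command python3 -m jog 'ROWS'. ROWS is text: rows parted by semicolons, each of 7 numbers parted by spaces: the shift along the tool's x, y, z in mm, then the turn, a rotation vector about the tool's x, y, z in rad, then the finger opening in mm, from 0 to 87. In form: tx ty tz ax ay az fingers; .... A call has 1 to 12 rows; each row shifts and turns the commanded pose from where the row before left it, along the tool's axes as they then stand; what a row does not reach is not made up. A row lasts 1/8 s, in which the tool goes at most 62.5 mm and 10.7 degrees, less where a joint would pass 70% of its speed; a pose out of reach is approached as far as the arm can. A call with a gripper value outside its range is refused whole. The fingers move at their own pace and stop on an object; the grip force is fixed at half the most. Time passes only in rows, so rows that do not move let the fingers close. It gives the time, the measured TCP pose, the force, the opening and the grip force at its end, in the units of the state.
- read_state(): the state, without advancing time (a new reading comes with each control period).
- capture(name): name is "side" or "top" or "wrist"; returns a dict with "color" (480x640x3 uint8, red, green, blue), "camera_matrix" (3x3 intrinsics, pixels), "distortion" ([k1, k2, p1, p2, k3] as OpenCV has them; the pictures are not rectified), "R" (3x3) and "t" (3): a world point X has camera coordinates R X + t. Camera axes: x right, y down, z forward; pixel columns grow to the right and rows downward; lengths in m; the calibration is good to about 2 mm. A picture is of the moment at which its call begins. There is no depth.
- hand_in(): hands the job in; it is judged then, once.
Trained networks look in the newest picture that a camera, given by its name, has taken for a name from the list of things; names that differ only in an ending like _2 or _b are one class to them, and where a whole thing is asked for, a point or a joint stands for the part that bears it (a point fixed in the world has none). Each returns a list of dicts, best first, with "conf" (0 to 1); they miss things now and then, are a little off and sometimes report something else, mostly with a low value. They report only what shows in the picture. A call takes as long as a camera call.
- find_in(camera, target): "at" ([x, y, z] in m, in world coordinates, good to about 4 mm: the middle of the surface that is visible of it).
- trace(camera, target): "pixels" (480x640 bool, what is visible of it).
- place_of(camera, target): "at" ([x, y, z] in m, in world coordinates, good to about 4 mm: a listed point, or the origin of a listed thing).
The state is a dict: "time_s": time; "joint_positions": joint angles; "qvel": joint speeds; "tau": joint torques, N m; "position": TCP position; "tcp_rot": TCP orientation; "force": force on the tool from outside, world axes, zero at the start; "moment": the same for the moment, N m; "opening": opening from 0.0 (shut) to 1.0 (fully open); "grasp_force": force on a finger pad.
Only numpy, scipy, OpenCV 4.12 (cv2) and the standard library are available. Lean on these libraries where they do the work, as an engineer would, in place of code of your own. Each camera call takes 0.05 s, during which the arm holds its last target. There are 200 camera calls.

## Working session

There is one attempt and no reset: what is moved stays moved. The work goes in short steps, Python scripts to look and compute and a shell command to move; the robot and the scene stay as the last step left them, time stands still between calls to the robot, and variables do not carry over. Pictures are saved under pics/ and viewed, at most 10 in all, crops included, and the job is handed in when it is done.

```bash
mkdir -p pics; cat > look.py <<'E'
from rig import *
import cv2, numpy as np
np.set_printoptions(precision=4,suppress=True)
def save(cam,name):
    c=capture(cam); cv2.imwrite('pics/'+name+'.png',c['color'][:,:,::-1]); return c
E
python3 - <<'E'
from look import *
s=read_state(); print(s['time_s'],s['position'],s['tcp_rot'],s['force'])
for cam in ['side','top']:
    c=save(cam,cam+'0'); print(cam, 'campos',-c['R'].T@c['t'])
    for t in ['press','cam_pivot','cam_knob','lever_pivot','press_grip','press_pad','test_tile','tumbler','jar','tape','spare_tile']:
        print(t,[(np.array(d['at']),round(d['conf'],2)) for d in place_of(cam,t)[:2]])
a=cv2.imread('pics/side0.png');b=cv2.imread('pics/top0.png')
E
```

```text
0.0 [0.1608 0.6032 0.2436] [[-0.9662  0.2579 -0.0009]
 [ 0.2579  0.9662 -0.002 ]
 [ 0.0004 -0.0021 -1.    ]] [ 0.0782  0.0748 -0.7244]
side campos [0.7439 0.5318 1.1039]
press [(array([ 0.5651, -0.1636,  0.0027]), 0.88)]
cam_pivot [(array([0.5237, 0.172 , 0.0052]), 0.7), (array([ 0.5643, -0.1053,  0.1678]), 0.58)]
cam_knob [(array([ 0.5478, -0.0286,  0.1912]), 0.67), (array([ 0.5565,  0.2948, -0.0023]), 0.26)]
lever_pivot [(array([ 0.5775, -0.2357,  0.1413]), 0.85)]
press_grip [(array([ 0.3776, -0.2352,  0.002 ]), 0.71), (array([ 0.4747, -0.2439,  0.2017]), 0.51)]
press_pad [(array([ 0.5621, -0.1632,  0.0496]), 0.37)]
test_tile [(array([ 0.5689, -0.1553,  0.0262]), 0.66), (array([0.5563, 0.2983, 0.0007]), 0.6)]
tumbler [(array([ 0.5509,  0.2992, -0.0001]), 0.82), (array([ 0.5487, -0.027 ,  0.1896]), 0.58)]
jar [(array([0.5225, 0.1751, 0.0032]), 0.82), (array([ 0.5779, -0.2402,  0.1403]), 0.55)]
tape [(array([ 0.3808, -0.2348,  0.007 ]), 0.83), (array([ 0.4086,  0.1023, -0.0035]), 0.59)]
spare_tile [(array([ 0.5828, -0.2392,  0.1435]), 0.6), (array([ 0.4061,  0.1037, -0.0022]), 0.47)]
top campos [0.2102 0.0221 1.5422]
press [(array([ 0.5658, -0.1666,  0.    ]), 0.92)]
cam_pivot []
cam_knob [(array([ 0.5513, -0.0291,  0.1874]), 0.86)]
lever_pivot [(array([ 0.5746, -0.2399,  0.1414]), 0.7)]
press_grip [(array([ 0.4719, -0.2396,  0.1992]), 0.71)]
press_pad []
test_tile [(array([ 0.573 , -0.1598,  0.0263]), 0.66)]
tumbler [(array([ 0.5493, -0.0277,  0.1891]), 0.67), (array([0.5502, 0.2955, 0.0021]), 0.59)]
jar [(array([0.5193, 0.1789, 0.0033]), 0.86), (array([ 0.5591, -0.1047,  0.1633]), 0.21)]
tape [(array([ 0.3754, -0.2377, -0.0006]), 0.75)]
spare_tile [(array([ 0.4097,  0.1007, -0.0031]), 0.63), (array([ 0.5745, -0.2408,  0.1415]), 0.34)]
```

View pics/side0.png

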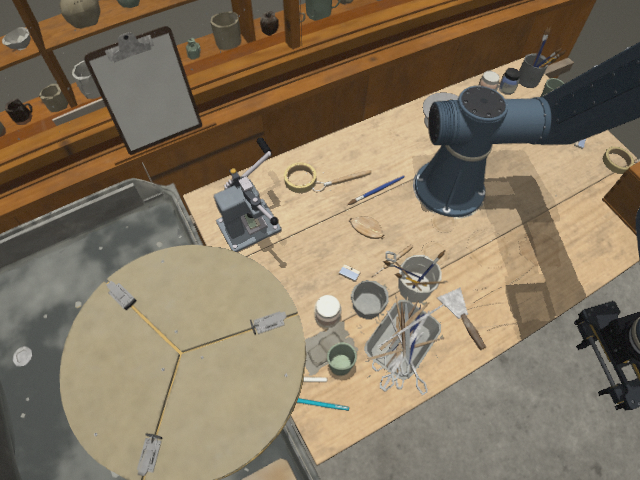

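View pics/top0.png

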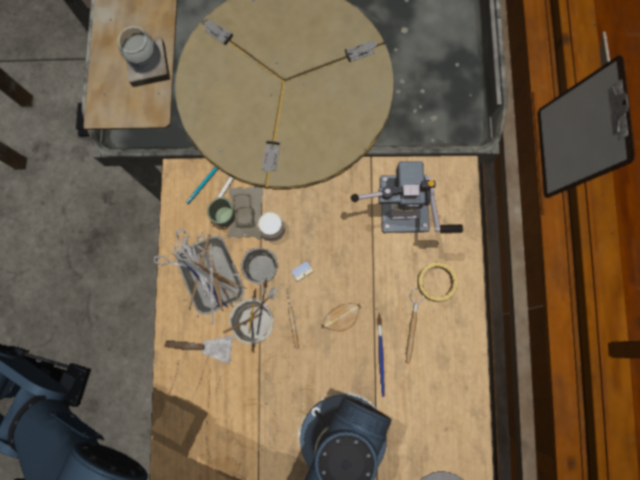

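The side view shows the press at about (245,215), with the knob at (273,220) and the grip at (265,145). The top view shows the knob at (355,198) and the grip at (452,228). The network positions match the given geometry: yaw is about 0, the cam starts near 0.19 rad and the pivot is about (0.564, -0.105). My plan is to cage the bar between the fingers, swing the cam, then press the grip with the fingers closed.

```bash
python3 -m jog '-39 -38 0 0 0 0 40;-39 -38 0 0 0 0 40;-39 -38 0 0 0 0 40;-39 -38 0 0 0 0 40;-39 -38 0 0 0 0 40;-39 -38 0 0 0 0 40;-39 -38 0 0 0 0 40;-39 -38 0 0 0 0 40;-39 -38 0 0 0 0 40;-39 -38 0 0 0 0 40;-39 -38 0 0 0 0 40;-39 -38 0 0 0 0 40'
python3 -m jog '0 0 0 0 0 0.18 40;0 0 0 0 0 0.18 40;0 0 0 0 0 0.18 40;0 0 0 0 0 0.18 40;0 0 0 0 0 0.18 40;0 0 0 0 0 0.18 40;0 0 0 0 0 0.04 40;0 0 0 0 0 0 40'
cat >> look.py <<'E'
def to(p):
    s=read_state(); R=np.array(s['tcp_rot']); x=np.array(s['position'])
    print('t',s['time_s'],'pos',x,'yang',np.degrees(np.arctan2(R[1,1],R[0,1])),'F',np.array(s['force']),'q6',s['joint_positions'][5])
    if p is not None: print('tool shift mm',1000*R.T@(np.array(p)-x))
E
python3 -c "
from look import *
to([.5535,-.051,.245])
for c in ['side','top']:
    capture(c)
    for t in ['press','cam_pivot','cam_knob','press_grip','lever_pivot']: print(c,t,[(np.array(d['at']),round(d['conf'],2)) for d in place_of(c,t)[:2]])"
```

```text
time_s: 2.7
position: [0.4966, 0.0409, 0.2448]
tcp_rot: [[-0.966, 0.258, 0.001], [0.258, 0.966, 0.0], [-0.001, 0.0, -1.0]]
force: [1.7, 0.7, -0.3]
opening: 0.459
grasp_force: 0.0
time_s: 3.7
position: [0.4958, 0.0426, 0.2447]
tcp_rot: [[-0.189, 0.982, 0.0], [0.982, 0.189, -0.0], [-0.0, 0.0, -1.0]]
force: [-0.6, -0.4, -0.8]
opening: 0.458
grasp_force: 0.0
t 3.7 pos [0.4958 0.0426 0.2447] yang 10.920981918340107 F [-0.5628 -0.408  -0.8103] q6 -18.897162228044017
tool shift mm [-102.8384   38.9222   -0.3002]
side press [(array([ 0.5677, -0.1638, -0.0002]), 0.56)]
side cam_pivot [(array([ 0.564 , -0.1618,  0.0522]), 0.72), (array([ 0.5638, -0.1049,  0.1669]), 0.65)]
side cam_knob []
side press_grip [(array([ 0.4728, -0.2421,  0.2008]), 0.49)]
side lever_pivot [(array([ 0.5815, -0.2365,  0.1414]), 0.86)]
top press [(array([ 0.5666, -0.1657, -0.001 ]), 0.62)]
top cam_pivot [(array([ 0.5614, -0.1054,  0.1629]), 0.89)]
top cam_knob [(array([ 0.5528, -0.0288,  0.185 ]), 0.65)]
top press_grip [(array([0.5171, 0.1769, 0.0069]), 0.38)]
top lever_pivot [(array([ 0.5808, -0.2389,  0.1432]), 0.74)]
```

```bash
python3 -m jog '-35 13 0 0 0 0 40;-35 13 0 0 0 0 40;-33 13 0 0 0 0 40;0 0 0 0 0 0 40;0 0 0 0 0 0 40'
python3 -c "
from look import *
to([.5535,-.051,.193]);save('top','top1');c=save('side','side1')
for n in ['cam_knob','cam_pivot','press_grip']:
  for cam in ['side','top']: print(cam,n,[(np.array(d['at']),round(d['conf'],2)) for d in place_of(cam,n)[:2]])
a=cv2.imread('pics/side1.png')[110:290,150:390];b=cv2.imread('pics/top1.png')[130:310,300:500]
cv2.imwrite('pics/c1.png',np.hstack([cv2.resize(a,(400,300)),cv2.resize(b,(400,300))]))"
```

```text
time_s: 4.92
position: [0.5527, -0.0507, 0.2442]
tcp_rot: [[-0.189, 0.982, -0.002], [0.982, 0.189, 0.001], [0.001, -0.001, -1.0]]
force: [-0.3, 0.3, -0.4]
opening: 0.458
grasp_force: 0.0
t 4.925 pos [ 0.5527 -0.0507  0.2442] yang 10.869999253510548 F [-0.2866  0.334  -0.3641] q6 -27.67234523987603
tool shift mm [-0.4795  0.8144 51.1741]
side cam_knob [(array([ 0.5485, -0.03  ,  0.1892]), 0.56)]
top cam_knob [(array([ 0.3788, -0.2385,  0.0009]), 0.59)]
side cam_pivot [(array([ 0.5635, -0.1071,  0.1667]), 0.97)]
top cam_pivot [(array([ 0.5612, -0.1031,  0.1648]), 0.65)]
side press_grip []
top press_grip [(array([ 0.4733, -0.2422,  0.2005]), 0.46)]
```

View pics/c1.png

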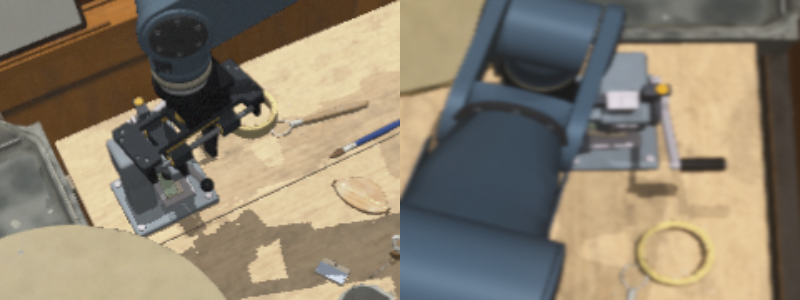

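The side crop shows the gripper over the lever, with the knob clear at (207,185). I'm lowering the open fingers astride the bar.

```bash
python3 -m jog '0 1 15 0 0 0 40;0 0 15 0 0 0 40;0 0 11 0 0 0 40;0 0 10 0 0 0 40;0 0 0 0 0 0 40'
python3 -m jog '0 0 0 0 0 0 20;0 0 0 0 0 0 20;0 0 0 0 0 0 20'
python3 -c "
from look import *
to(None);save('wrist','w1')"
```

```text
time_s: 5.95
position: [0.5538, -0.0509, 0.1924]
tcp_rot: [[-0.189, 0.982, -0.002], [0.982, 0.189, 0.001], [0.001, -0.002, -1.0]]
force: [0.1, 1.0, 0.8]
opening: 0.461
grasp_force: 0.0
time_s: 6.32
position: [0.5547, -0.0511, 0.194]
tcp_rot: [[-0.189, 0.982, 0.001], [0.982, 0.189, -0.0], [-0.0, 0.001, -1.0]]
force: [-0.0, 0.3, -0.7]
opening: 0.254
grasp_force: 0.0
t 6.325 pos [ 0.5547 -0.0511  0.194 ] yang 10.887773730748268 F [-0.0499  0.2985 -0.7462] q6 -27.640994311806228
```

View pics/w1.png

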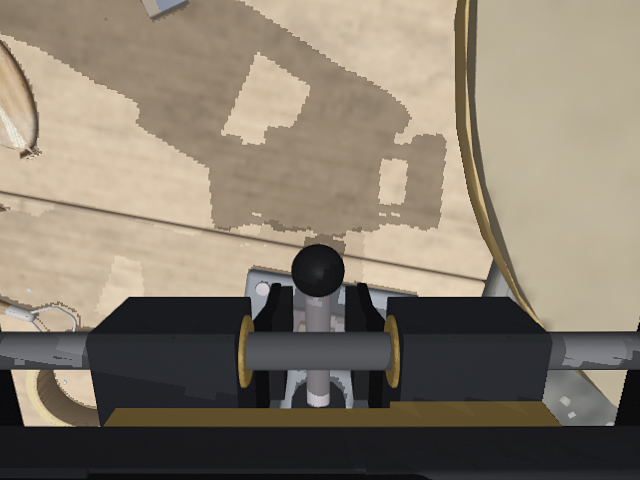

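The wrist view shows the bar at (318,330) between the fingers, with the knob at (318,270). I'll swing the arc about the pivot.

```bash
python3 -m jog '-0.5 -7.1 0 0 0 -0.13 20;-0.5 -7.1 0 0 0 -0.13 20;-0.5 -7.1 0 0 0 -0.13 20;-0.5 -7.1 0 0 0 -0.13 20;-0.5 -7.1 0 0 0 -0.13 20;-0.5 -7.1 0 0 0 -0.13 20;0 0 0 0 0 0 20'
python3 -c "
from look import *
to(None)"
python3 -m jog '-0.5 -7.1 0 0 0 -0.13 20;-0.5 -7.1 0 0 0 -0.13 20;-0.5 -7.1 0 0 0 -0.13 20;-0.5 -7.1 0 0 0 -0.13 20;0 -3 0 0 0 -0.05 20;0 0 0 0 0 0 20;0 0 0 0 0 0 20'
python3 -c "
from look import *
to(None);save('wrist','w2');save('top','top2')
for n in ['cam_knob','press_grip']: print(n,[(np.array(d['at']),round(d['conf'],2)) for c in ['wrist','top'] for d in place_of(c,n)[:2]])"
```

```text
time_s: 7.25
position: [0.5197, -0.0743, 0.1938]
tcp_rot: [[-0.824, 0.567, 0.0], [0.567, 0.824, -0.0], [-0.0, 0.0, -1.0]]
force: [0.6, -0.3, -0.1]
opening: 0.23
grasp_force: 0.0
t 7.25 pos [ 0.5197 -0.0743  0.1938] yang 55.45449032833201 F [ 0.5728 -0.3354 -0.0543] q6 -75.79304299154889
time_s: 8.12
position: [0.5101, -0.1034, 0.1935]
tcp_rot: [[-0.999, 0.032, -0.0], [0.032, 0.999, -0.0], [0.0, -0.0, -1.0]]
force: [-0.2, 0.4, -0.1]
opening: 0.232
grasp_force: 0.0
t 8.125 pos [ 0.5101 -0.1034  0.1935] yang 88.15338127374075 F [-0.1883  0.4025 -0.09  ] q6 -111.917772802882
cam_knob [(array([ 0.4868, -0.0971,  0.1905]), 0.87), (array([ 0.4745, -0.2408,  0.1979]), 0.55)]
press_grip [(array([ 0.4718, -0.2403,  0.1966]), 0.56)]
```

View pics/w2.png

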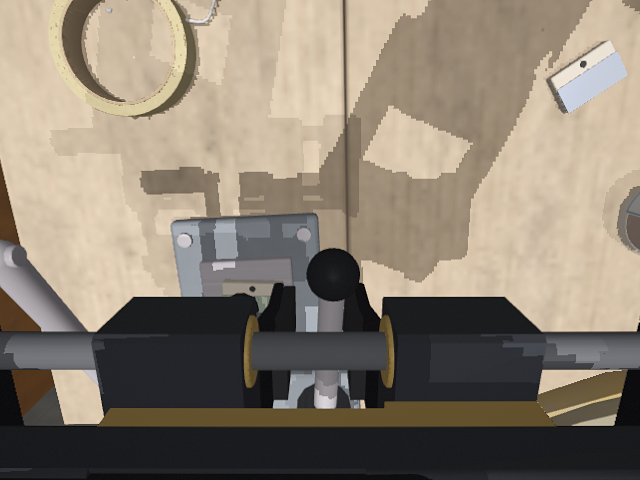

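The wrist view shows the bar leaning on the right (+y) finger with the knob at (333,275), so the cam is at about 1.4. I'll nudge it a little towards the stop and then lift off.

```bash
python3 -m jog '0 -3 0 0 0 0 20;0 -2 0 0 0 0 20;0 0 0 0 0 0 20'
python3 -m jog '0 2 0 0 0 0 40;0 0 0 0 0 0 40;0 0 0 0 0 0 40;0 0 -20 0 0 0 40;0 0 -30 0 0 0 40;0 0 -10 0 0 0 40;0 0 0 0 0 0 0;0 0 0 0 0 0 0;0 0 0 0 0 0 0'
python3 -c "
from look import *
to([.472,-.241,.25])
for c in ['wrist','side','top']:
  capture(c)
  for n in ['cam_knob','cam_pivot','press_grip','lever_pivot','press']: print(c,n,[(np.array(d['at']),round(d['conf'],2)) for d in place_of(c,n)[:1]])"
```

```text
time_s: 8.8
position: [0.5098, -0.1058, 0.1934]
tcp_rot: [[-0.999, 0.033, -0.0], [0.033, 0.999, 0.006], [0.001, 0.006, -1.0]]
force: [1.3, 9.0, 1.8]
opening: 0.228
grasp_force: 4.6
time_s: 9.93
position: [0.5095, -0.1064, 0.2525]
tcp_rot: [[-1.0, 0.031, -0.002], [0.031, 1.0, 0.001], [0.002, 0.001, -1.0]]
force: [-0.0, -0.2, 0.6]
opening: 0.203
grasp_force: 0.0
t 9.925 pos [ 0.5095 -0.1064  0.2525] yang 88.23238406887968 F [-0.0155 -0.2438  0.5652] q6 -112.33671971919605
tool shift mm [  33.3503 -135.7038    2.4613]
wrist cam_knob [(array([ 0.4872, -0.1006,  0.1924]), 0.77)]
wrist cam_pivot [(array([ 0.5638, -0.1027,  0.1596]), 0.7)]
wrist press_grip [(array([ 0.567 , -0.1623, -0.0022]), 0.67)]
wrist lever_pivot [(array([ 0.4071,  0.1013, -0.0012]), 0.34)]
wrist press [(array([ 0.5653, -0.1644, -0.0021]), 0.8)]
side cam_knob [(array([ 0.4851, -0.0977,  0.188 ]), 0.71)]
side cam_pivot [(array([ 0.5628, -0.1049,  0.1658]), 0.86)]
side press_grip []
side lever_pivot [(array([ 0.5821, -0.2361,  0.1394]), 0.79)]
side press [(array([ 0.5682, -0.1629,  0.0042]), 0.96)]
top cam_knob []
top cam_pivot []
top press_grip [(array([ 0.4719, -0.2403,  0.1978]), 0.77)]
top lever_pivot [(array([ 0.3798, -0.2353,  0.0009]), 0.41)]
top press []
```

The cam is on its stop: 9 N of resistance, and the knob reads at about (0.486, -0.099). Next I move over the grip with the fingers closed.

```bash
python3 -m jog '8 -34 0 0 0 0 0;8 -34 0 0 0 0 0;8 -34 0 0 0 0 0;8 -34 0 0 0 0 0;2 0 0 0 0 0 0;0 0 0 0 0 0 0;0 0 0 0 0 0 0'
python3 -c "
from look import *
to([.471,-.241,.234]);save('side','side3');save('wrist','w3')
for c in ['side','wrist']: print([(np.array(d['at']),d['conf']) for d in place_of(c,'press_grip')[:2]])
a=cv2.imread('pics/side3.png')[90:270,180:340];b=cv2.imread('pics/w3.png')
cv2.imwrite('pics/c3.png',np.hstack([cv2.resize(a,(400,450)),cv2.resize(b,(400,450))]))"
```

```text
time_s: 11.7
position: [0.472, -0.2403, 0.2535]
tcp_rot: [[-1.0, 0.03, -0.0], [0.03, 1.0, 0.001], [0.0, 0.001, -1.0]]
force: [0.3, -0.3, 1.0]
opening: 0.006
grasp_force: 0.0
t 11.7 pos [ 0.472  -0.2403  0.2535] yang 88.30600948851752 F [ 0.3295 -0.2836  0.9828] q6 -127.40439577065055
tool shift mm [ 0.9957 -0.7161 19.5344]
[(array([ 0.4706, -0.2416,  0.2013]), 0.66)]
[(array([ 0.476 , -0.243 ,  0.2005]), 0.58)]
```

View pics/c3.png

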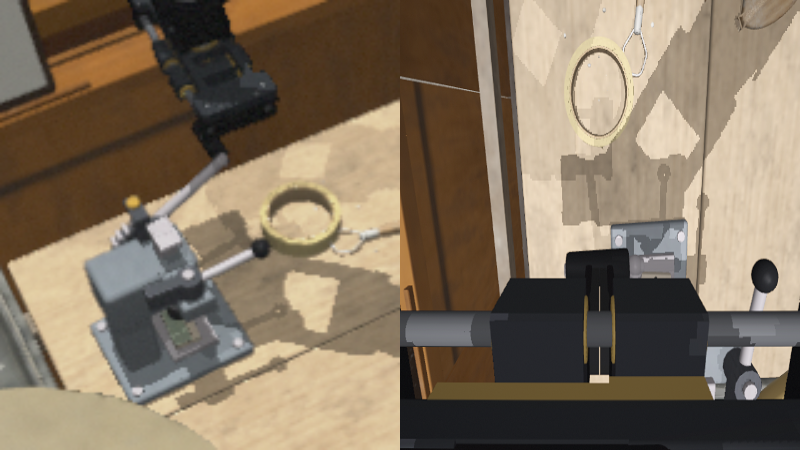

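The side crop shows the closed fingers at (215,145) above the grip. The wrist crop shows the roller centred under them at (598,265), and the knob at the front at (765,275). I'm pressing down along the arc.

```bash
python3 -m jog '0 0 12 0 0 0 0;0 0 9 0 0 0 0;3 0 6 0 0 0 0;3 0 6 0 0 0 0;2 0 6 0 0 0 0;2 0 6 0 0 0 0;2 0 7 0 0 0 0;0 0 0 0 0 0 0'
python3 -c "
from look import *
to([.457,-.241,.168])
for c in ['side','top']: capture(c); print([(np.array(d['at']),d['conf']) for d in place_of(c,'press_grip')[:2]])"
```

```text
time_s: 12.9
position: [0.4599, -0.2414, 0.2016]
tcp_rot: [[-1.0, 0.031, 0.0], [0.031, 1.0, -0.0], [-0.0, -0.0, -1.0]]
force: [-1.0, 0.4, 5.7]
opening: 0.009
grasp_force: 2.7
t 12.9 pos [ 0.4599 -0.2414  0.2016] yang 88.22027254742257 F [-1.0298  0.3579  5.7039] q6 -128.24500450447744
tool shift mm [ 2.8782  0.271  33.564 ]
[(array([ 0.5678, -0.1625,  0.0004]), 0.37)]
[]
```

```bash
python3 -m jog '1 0 6 0 0 0 0;1 0 6 0 0 0 0;1 0 6 0 0 0 0;0 0 6 0 0 0 0;0 0 6 0 0 0 0;0 0 4 0 0 0 0;0 0 0 0 0 0 0'
python3 -m jog '0 0 5 0 0 0 0;-1 0 5 0 0 0 0;-1 0 5 0 0 0 0;-1 0 5 0 0 0 0;-1 0 5 0 0 0 0;-1 0 5 0 0 0 0;0 0 0 0 0 0 0;0 0 0 0 0 0 0'
python3 -c "
from look import *
to([.463,-.241,.135])"
```

```text
time_s: 13.98
position: [0.4572, -0.2414, 0.168]
tcp_rot: [[-1.0, 0.031, 0.001], [0.031, 1.0, -0.001], [-0.001, -0.001, -1.0]]
force: [-1.0, 0.3, 7.3]
opening: 0.005
grasp_force: 3.4
time_s: 14.98
position: [0.4622, -0.2413, 0.1384]
tcp_rot: [[-1.0, 0.031, 0.001], [0.031, 1.0, -0.0], [-0.001, -0.0, -1.0]]
force: [-0.5, 1.6, 9.5]
opening: 0.003
grasp_force: 4.5
t 14.975 pos [ 0.4622 -0.2413  0.1384] yang 88.23053036287948 F [-0.5364  1.6371  9.503 ] q6 -128.10631140631375
tool shift mm [-0.7451  0.3252  3.3903]
```

```bash
python3 -m jog '0 0 2 0 0 0 0;0 0 1 0 0 0 0;0 0 0 0 0 0 0;0 0 0 0 0 0 0;0 0 0 0 0 0 0;0 0 0 0 0 0 0'
python3 -c "
from look import *
to([.463,-.241,.135]);save('side','side4');save('top','t4');save('wrist','w4')
for c in ['side','top','wrist']:
  for n in ['press_grip','press_pad','test_tile','cam_knob','jar','tumbler','tape','spare_tile']: print(c,n,[(np.array(d['at']),round(d['conf'],2)) for d in place_of(c,n)[:2]])
a=cv2.imread('pics/side4.png')[90:270,180:340];b=cv2.imread('pics/w4.png')
cv2.imwrite('pics/c4.png',np.hstack([cv2.resize(a,(400,450)),cv2.resize(b,(400,450))]))"
```

```text
time_s: 15.72
position: [0.4628, -0.2413, 0.1358]
tcp_rot: [[-1.0, 0.031, 0.002], [0.031, 1.0, -0.001], [-0.002, -0.001, -1.0]]
force: [-0.1, 0.8, 10.4]
opening: 0.005
grasp_force: 5.1
t 15.725 pos [ 0.4628 -0.2413  0.1358] yang 88.21126453083073 F [-0.1023  0.8314 10.3729] q6 -128.1060757619328
tool shift mm [-0.1847  0.3348  0.7854]
side press_grip []
side press_pad [(array([ 0.5631, -0.1614,  0.0297]), 0.56)]
side test_tile [(array([ 0.5664, -0.1523,  0.0244]), 0.64)]
side cam_knob [(array([ 0.49  , -0.0986,  0.1903]), 0.58)]
side jar [(array([0.5227, 0.175 , 0.0033]), 0.9)]
side tumbler []
side tape [(array([ 0.3803, -0.2356,  0.0029]), 0.87)]
side spare_tile [(array([ 0.4099,  0.1012, -0.0008]), 0.6)]
top press_grip []
top press_pad []
top test_tile [(array([0.5481, 0.2988, 0.0001]), 0.59)]
top cam_knob [(array([ 0.5581, -0.1007,  0.1607]), 0.62), (array([ 0.5794, -0.2412,  0.1408]), 0.37)]
top jar [(array([0.5158, 0.1778, 0.0038]), 0.83)]
top tumbler [(array([0.5533, 0.2972, 0.0036]), 0.86)]
top tape []
top spare_tile [(array([0.4122, 0.1005, 0.0003]), 0.5)]
wrist press_grip [(array([ 0.4666, -0.2411,  0.1037]), 0.63)]
wrist press_pad []
wrist test_tile []
wrist cam_knob []
wrist jar []
wrist tumbler []
wrist tape []
wrist spare_tile []
```

View pics/c4.png

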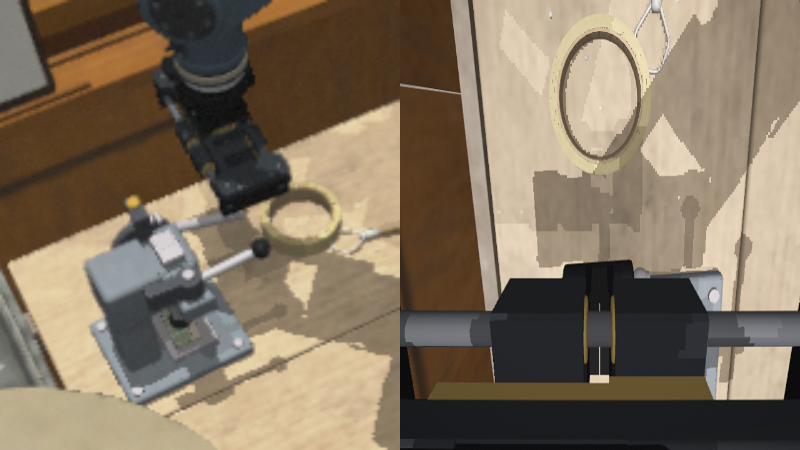

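The roller is at z ≈ 104 mm, which is the third click, and the steady push is 10.4 N. The side crop shows the pad down on the tile at (180,318) and the cam knob at the front at (260,248). The bystanders have not moved.

```bash
python3 -c "
from rig import *
print(hand_in())"
```

```text
the job is handed in; nothing more can be done
None
```

I swung the cam lever to its front stop and am holding the press handle at the third click (about 0.84 rad, 10 N), with the pad down on the tile and the bystanders unmoved; the job is handed in, but the hand-in returned no verdict.

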